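# Load a resin band past the sprung glass flap of a display case

## Task

Put the amber resin watch band from the tin tray into the display case: keep it upright, push the sprung glass flap inward with it, ease it down between the two brass cheeks under the flap and press it home until you feel it bear firmly on the cradle's sprung floor, then let go and draw back so that the flap springs fully shut over it. The glass is fragile and the cradle light, so go by feel and do not force anything, and leave the other things on the slab as they are.

Things in the scene. Friction and masses are not known exactly. Their poses are not given: they have to be found in the camera images.
- band_center (a point): Centre of the loose amber resin watch band: rigid upright closed loop, 60 mm tall (z), 50 across (y), 18 deep (x), stock 6 thick, about 50 g, same under a half turn about z. Its flat outer sides (y = +-25) reach 20 mm above and below the centre. Stands on the tray. Grip it across the 50 mm, 6 to 12 mm below its top, so the hand stays above the case at the end; 20 to 40 N is right.
- tray: Fixed tin tray, 200 x 200 mm, rim 14 mm high, floor 3 mm thick; origin under its centre on the slab. The band stands on it beside a loose round watch.
- case: Fixed rosewood display case, 200 (x) x 280 (y) x 125 mm tall; origin at the centre of its underside. Flat top: glass pane over the rear (+x), wood in front and beside the hatch, an opening x = -73 to -27, y = -72 to 72 mm, top 6 mm thick, closed by the flap. Straight below, in the plane x = -55, is the cradle, open above, that takes the band with the band's y along the case's y.
- hatch (a point): Point on the top face of the case straight above the cradle's centre (case frame x = -55, y = 0, z = 125 mm), axes as the case's.
- flap (a joint): Angle (rad) of the glass flap: 0 shut and level, grows as pushed inward and down, stop 1.45. Hinge along the case's y at case x = -29, z = 122 mm; flap 40 mm long towards -x, 138 wide, 4 thick, brass strip on its free edge. Takes 3 to 5 N at the band; polished, slippery; shuts by itself. The band going down opens it to about 1.1 rad and slips past its edge; then the fingers hold it open. Over 15 N is too much.
- flap_edge (a point): Middle of the flap's free edge.
- cheek (a joint): Travel (m) of the sprung brass cheek. Two upright cheeks, 36 mm long in case y, take the band's 18 mm depth: one fixed, face at case x = -65.5 mm; this one's face is at -49 mm when empty and slides to +x (5 N sideways). Rubbing resists the band with 2 to 8 N in all, so it does not drop home by itself. Flared mouths from 45 down to 36 mm above the case's underside.
- cradle: Base of the cradle, 15 x 50 x 1 mm, origin at its underside, 4 mm above the case's. Above it is a floor plate, set by hand: its top is 9 to 23 mm above the case's underside, not reported: feel for it. It is sprung, 2.5 N per mm over 3 mm, then a hard stop. Home: pressed on the plate with about 6 N on top of the rubbing; over 12 N is too much. A band at home is clear of the flap's swing.
- watch: Bystander: loose round steel watch, 40 mm across, 10 mm thick, on the tray; origin under its centre.
- mirror: Bystander: loose round chrome pocket mirror, 60 mm across, 8 mm thick, on the case's rear glass pane; origin under its centre.
- wrench: Bystander: loose T-shaped steel case-back wrench, 120 mm, on the slab.
- bangle: Bystander: loose brass ring bangle, 68 mm across, 16 mm high, lying on the slab.
- jar: Bystander: loose small glass jar, 40 mm across, 50 mm high.
- driver: Bystander: loose screwdriver, 120 mm.
- loupe: Bystander: loose black loupe, 36 mm across, 34 mm high.
Things that resemble listed ones, but are neither listed nor needed, are in the scene too. What is shaped like the part that bears band_center but blue is not meant.

How it is judged:
By the outcome, as a careful person would: the job done as asked, in the order asked, and still so for the second after the job is handed in, with the robot touching nothing.
It also fails if it takes over 53 s, if anything falls off the work surface, if the arm or the gripper's body presses on something with over 40 N, if the wrist force passes 120 N, or if a joint passes its speed limit or range.

## Robot

A 6-joint arm with a two-finger parallel gripper is mounted at the origin on the work surface. World frame = base frame: x ahead of the robot, y to its left, z up, the work surface at z = 0. Lengths are in m, angles in rad, forces in N, time in s.
With the tool pointing down it reaches from about 0.4 to 0.825 m from the base axis. Payload 7 kg.
Tool frame: the origin (TCP) lies at the very end of the fingers, on their centre line; the grasp point (between the pads) lies 19 mm behind it; z points along the fingers, y is the line along which they close (so a half turn about z gives the same grasp; the last joint's range is limited). The gripper opens to 88 mm and grips with 3 to 60 N. Pads are 19 mm wide; open, the fingers measure 130 mm over their backs; the gripper's body (78 mm by 193 mm) begins 47 mm behind the grasp point.
Start: joints at [-0.823, 0.359, 0.012, 0, -1.224, -0.288], TCP at [0.3, -0.605, 0.227] pointing down, gripper open.
Joint ranges: [-3.07, 3.07], [-1.43, 2.12], [-1.02, 1.25], [-3.03, 1.67], [-3.05, -0], [-3.03, 3.03]. Speed limits (rad/s): [2.39, 2.39, 3.01, 3.14, 3.14, 3.14].

## Interface

Orientations are given as [roll, pitch, yaw] about the fixed x, y, z axes, in that order (R = Rz(yaw) Ry(pitch) Rx(roll)).
In Python, from station import arm, vision gives the robot as it stands. The module is installed in compiled form; this text tells all that it offers.
- The arm moves only by the tool jog_arm, never from a script. Its argument "steps" is a list that holds one entry, the list of rows, each a list of 7 numbers: the closure in counts, from 0 (fully open) to 255 (shut), then the shift along the tool's x, y, z scaled (see below), then the turn, a rotation vector about the tool's x, y, z scaled (see below). In form: [[[grip, dx, dy, dz, rx, ry, rz], ...]]. A call has 1 to 8 rows; each row is the pose to reach, as a shift and turn from the pose commanded when the call began, along the tool's axes at that moment; what a row does not reach only later rows make up. The controller multiplies each number of a shift by 250 mm and each number of a turn by 45 degrees. A row lasts 1/10 s, in which the tool goes at most 50 mm and 8.59 degrees, less where a joint would pass 70% of its speed; a pose out of reach is approached as far as the arm can. A call with a number of a shift or a turn outside -1 to 1 is refused whole. A call with a gripper value outside its range is refused whole. The fingers move at their own pace and stop on an object; "newtons" is the grip in N (left out, the last holds). Time passes only in rows, so rows that repeat a pose let the fingers close. It gives the time, the measured TCP pose, the force, the opening and the grip force at its end, in the units of the state.
- arm.get_state(): the state, without advancing time (a new reading comes with each control period).
- vision.grab_frame(name): name is "scene" or "top"; returns a dict with "color" (400x640x3 uint8, red, green, blue), "vfov" (degrees; the focal length in pixels is half the picture's height over the tangent of half this angle, whatever the lens; pixels are square), "cx", "cy" (the principal point, pixels), "extrinsics" (4x4, takes a point from world to camera coordinates). Camera axes: x right, y down, z forward; pixel columns grow to the right and rows downward; lengths in m; the calibration is good to about 2 mm. A picture is of the moment at which its call begins. There is no depth.
- arm.job_done(): hands the job in; it is judged then, once.
The state is a dict: "t": time; "q": joint angles; "qd": joint speeds; "joint_efforts": joint torques, N m; "eef_pos": TCP position; "ee_rot": TCP orientation; "force": force on the tool from outside, world axes, zero at the start; "moment": the same for the moment, N m; "width": finger opening in m; "gripper_force": force on a finger pad.
Only numpy, scipy, OpenCV 4.12 (cv2) and the standard library are available. Lean on these libraries where they do the work, as an engineer would, in place of code of your own. Each camera call takes 0.05 s, during which the arm holds its last target. There are 200 camera calls.

## Working session

There is one attempt and no reset: what is moved stays moved. The work goes in short steps, Python scripts to look and compute and a tool call to move; the robot and the scene stay as the last step left them, time stands still between calls to the robot, and variables do not carry over. Pictures are saved under pics/ and viewed, at most 10 in all, crops included, and the job is handed in when it is done.

Besides the shell and the picture viewer there is one more tool, called after "Emit:" as name(argument=value, ...), one argument or row to a line, values as JSON. jog_arm: Moves the arm, as the interface text tells. Its arguments: {"type":"object","properties":{"steps":{"type":"array","items":{"type":"array","items":{"type":"array","items":{"type":"number"}}}},"newtons":{"type":"number"}},"required":["steps"]}

```bash
mkdir -p pics; cat > h.py <<'E'
import numpy as np, cv2, sys
from station import arm, vision
def cam(n):
    f=vision.grab_frame(n); h=f["color"].shape[0]; F=h/2/np.tan(np.radians(f["vfov"])/2)
    return f["color"],F,f["cx"],f["cy"],np.array(f["extrinsics"])
def ray(c,u,v):
    _,F,cx,cy,E=c; R=E[:3,:3]; o=-R.T@E[:3,3]; return o,R.T@np.array([(u-cx)/F,(v-cy)/F,1])
def onz(c,u,v,z):
    o,d=ray(c,u,v); return o+d*(z-o[2])/d[2]
def proj(c,p):
    _,F,cx,cy,E=c; q=E[:3,:3]@np.array(p)+E[:3,3]; return np.array([cx+F*q[0]/q[2],cy+F*q[1]/q[2]])
E
python3 - <<'E'
from h import *
s=arm.get_state(); print({k:np.round(v,3) for k,v in s.items()})
ims=[]
for n in("scene","top"):
    c=cam(n); cv2.imwrite(f"pics/{n}1.png",c[0][:,:,::-1]); E=c[4]; print(n,c[1:4],-E[:3,:3].T@E[:3,3],E[:3,:3].round(3).tolist())
E
```

```text
{'t': np.float64(0.0), 'q': array([-0.823,  0.359,  0.011, -0.   , -1.224, -0.288]), 'qd': array([ 0.002,  0.001,  0.001, -0.002, -0.   ,  0.003]), 'joint_efforts': array([-2.0000e-03, -5.8272e+01,  2.9306e+01,  6.9970e+00,  7.0000e-03,
       -0.0000e+00]), 'eef_pos': array([ 0.299, -0.604,  0.226]), 'ee_rot': array([ 3.14 , -0.   , -2.682]), 'force': array([ 0.172,  0.112, -0.562]), 'moment': array([-0.033,  0.044, -0.018]), 'gripper_force': np.float64(0.0), 'width': np.float64(0.088)}
scene (np.float64(450.0654989057008), 315.9195657629178, 196.92581827079923) [1.46038055 0.52265689 0.89422314] [[-0.513, 0.858, 0.016], [0.512, 0.32, -0.797], [-0.69, -0.401, -0.603]]
top (np.float64(447.0604725787506), 328.70965880450836, 199.6925272271646) [ 0.37884584 -0.03098911  1.5128197 ] [[-0.002, -1.0, -0.009], [-0.992, 0.003, -0.127], [0.127, 0.009, -0.992]]
```

View pics/scene1.png

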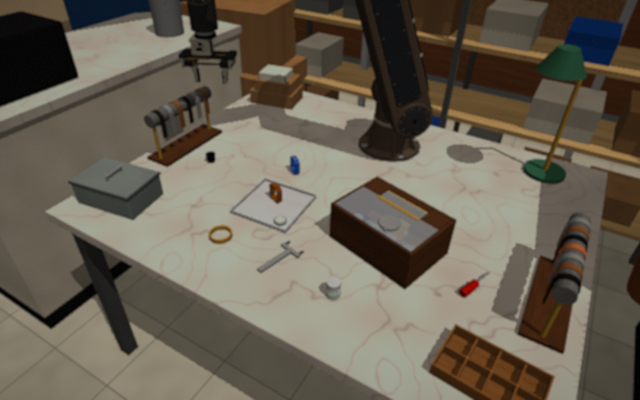

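View pics/top1.png

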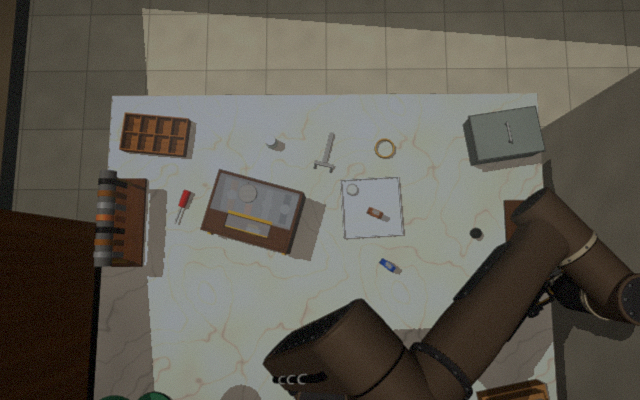

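The scene view has the amber band at (276,192) and a blue lookalike at (295,164). In the top view they are at (374,212) and (388,265). The case is at (390,225) in scene and (255,212) in top, with the flap's brass strip at (245,223) in top. The amber loop standing on the tray is the one meant. The other amber and brown items are the rack bands and the bangle. I'll confirm it in an enlarged crop.

```bash
python3 - <<'E'
from h import *
def avg(n,k=4):
    c=cam(n); ims=[c[0].astype(float)]+[cam(n)[0].astype(float) for _ in range(k-1)]
    im=np.mean(ims,0); np.save(f"{n}.npy",im); return im
t=avg("top");s=avg("scene")
def crop(im,u,v,w,h,k): 
    return cv2.resize(np.clip(im[v:v+h,u:u+w]*1.3,0,255).astype(np.uint8)[:,:,::-1],(w*k,h*k),interpolation=cv2.INTER_CUBIC)
a=crop(t,195,160,125,100,4);b=crop(t,337,173,70,70,4)
c=crop(s,325,172,135,115,3);d=crop(s,228,172,92,62,4)
out=np.zeros((560+190,800,3),np.uint8)[:600]
out[:400*1][:a.shape[0],:500]=a; 
out=np.zeros((600,800,3),np.uint8)
a=crop(t,195,160,120,100,3);b=crop(t,337,173,70,70,4);c=crop(s,325,172,135,110,3);d=crop(s,228,172,92,62,4)
out[:300,:360]=a; out[:280,400:680]=b; out[300:600,:405]=c[:300]; out[300:548,420:788]=d
cv2.imwrite("pics/crop1.png",out)
for n,im,(u,v,w,h) in(("top",t,(345,180,55,55)),("scene",s,(255,175,45,35))):
    hsv=cv2.cvtColor(im.astype(np.uint8),cv2.COLOR_RGB2HSV); m=np.zeros(hsv.shape[:2],np.uint8)
    m[v:v+h,u:u+w]=((hsv[...,1]>110)&((hsv[...,0]<22)))[v:v+h,u:u+w]
    p=np.argwhere(m)[:,::-1]; print(n,len(p),p.mean(0),p.min(0),p.max(0),cv2.minAreaRect(p.astype(np.float32)))
E
```

```text
top 49 [373.83673469 213.        ] [368 208] [381 217] ((374.5618591308594, 212.86082458496094), (14.316381454467773, 5.990542411804199), 23.962491989135742)
scene 152 [275.38157895 191.88815789] [270 183] [280 201] ((275.0, 192.0), (18.0, 10.0), 90.0)
```

View pics/crop1.png

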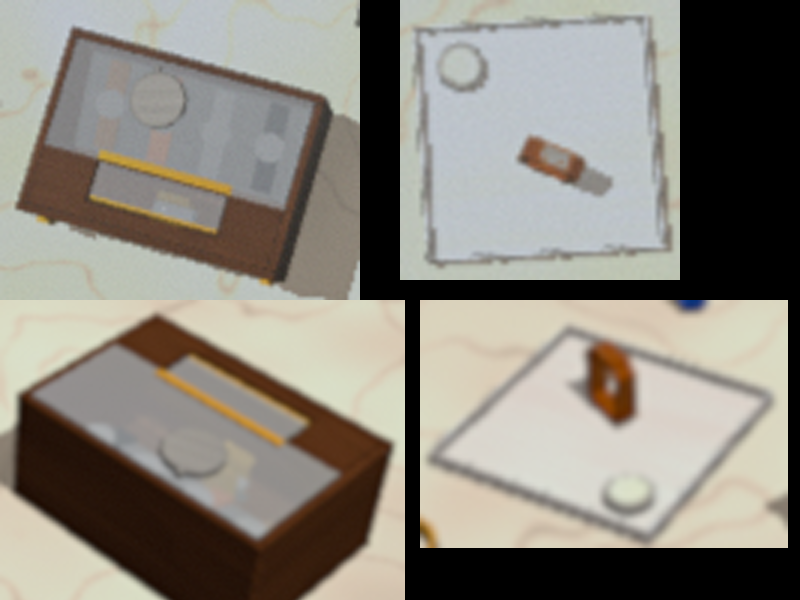

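The crop confirms the amber loop, standing alone on the tray, with the watch at the tray's far-left corner. The flap lies between the thick hinge bar at the rear and the thin brass free edge at the front (top view, about 208–268, 214–237). Next I'll fit the poses.

```bash
python3 - <<'E'
from h import *
from scipy.optimize import least_squares
T=cam("top");S=cam("scene");t=np.load("top.npy");s=np.load("scene.npy")
# case top corners rear-left, rear-right, front-right, front-left
tc=[(219.3,169.3),(303.3,192.3),(285.7,254),(201,229.3)]
sc=[(412.3,254.7),(331.7,204.3),(377.3,177.7),(455.7,220.3)]
loc=np.array([(.1,.14),(.1,-.14),(-.1,-.14),(-.1,.14)])
def refine(im,p):
    g=cv2.cvtColor(im.astype(np.uint8),cv2.COLOR_RGB2GRAY)
    return cv2.cornerSubPix(g,np.float32(p).reshape(-1,1,2),(4,4),(-1,-1),(3,30,.01)).reshape(-1,2)
for nm,c,p in(("top",T,tc),("scene",S,sc),("topR",T,refine(t,tc)),("sceneR",S,refine(s,sc))):
    w=np.array([onz(c,u,v,.125)[:2] for u,v in p])
    def res(x): 
        R=np.array([[np.cos(x[2]),-np.sin(x[2])],[np.sin(x[2]),np.cos(x[2])]]); return ((loc@R.T+x[:2])-w).ravel()
    r=least_squares(res,[*w.mean(0),-.25]); print(nm,r.x.round(4),(res(r.x)*1e3).round(1))
    hx=r.x; print("  hatch",(hx[:2]-.055*np.array([np.cos(hx[2]),np.sin(hx[2])])).round(4))
# brass strips
for nm,c,im,(u,v,w,h) in(("top",T,t,(200,195,85,50)),("scene",S,s,(365,185,70,40))):
    hsv=cv2.cvtColor(im.astype(np.uint8),cv2.COLOR_RGB2HSV); m=np.zeros(hsv.shape[:2],np.uint8)
    m[v:v+h,u:u+w]=((hsv[...,1]>110)&(hsv[...,0]>17)&(hsv[...,0]<32)&(hsv[...,2]>110))[v:v+h,u:u+w]
    n,l,st,ce=cv2.connectedComponentsWithStats(m)
    for i in range(1,n):
        if st[i,4]<15: continue
        p=np.argwhere(l==i)[:,::-1].astype(float); 
        q=np.array([onz(c,a,b,.125)[:2] for a,b in p]); d=np.linalg.svd(q-q.mean(0))[2][0]; pr=(q-q.mean(0))@d
        print(nm,"strip",len(p),p.mean(0).round(1),q.mean(0).round(4),"yaw",np.degrees(np.arctan2(d[1],d[0])).round(1),np.ptp(pr).round(3))
# band
p1,p2=(374.2,212.9),(275.2,191.9)
o,d=ray(T,*p1);o2,d2=ray(S,*p2)
a=np.linalg.lstsq(np.array([d,-d2]).T,o2-o,rcond=None)[0]; print("band tri",o+a[0]*d,o2+a[1]*d2)
print("top@.06",onz(T,*p1,.06),"@.033",onz(T,*p1,.033),"scene@.033",onz(S,*p2,.033))
for z in(.033,.063):
  A=onz(T,368,210,z);B=onz(T,381,216,z);print(np.degrees(np.arctan2(*(A-B)[[1,0]])))
# watch & tray
print("watch",onz(T,337+462/4-100,173+67/4,.013)); 
print("tray",[onz(T,337+a/4,173+b/4,.01)[:2].round(3).tolist() for a,b in((18,30),(247,18),(268,248),(33,262))])
E
```

```text
top [ 0.5218  0.2206 -0.274 ] [ 1.5  0.7  0.1 -2.5 -0.3 -1.6 -1.3  3.3]
  hatch [0.4688 0.2355]
scene [ 0.5291  0.2243 -0.2658] [ 5.6  3.   1.7 -3.3 -4.8 -3.9 -2.5  4.2]
  hatch [0.476  0.2388]
topR [ 0.523   0.2215 -0.2713] [-0.3  0.6 -0.5 -3.7  2.7  3.2 -2.  -0.1]
  hatch [0.47   0.2362]
sceneR [ 0.5237  0.2192 -0.2727] [ 8.1  5.8 -0.6 -3.4 -4.4 -2.9 -3.1  0.5]
  hatch [0.4707 0.234 ]
top strip 132 [249.8 217.1] [0.5024 0.2279] yaw -105.6 0.141
top strip 27 [235.2 228. ] [0.4684 0.2725] yaw -105.7 0.069
top strip 22 [257.7 234.4] [0.4486 0.2022] yaw -104.6 0.058
scene strip 100 [398.1 207.4] [0.5018 0.2281] yaw 74.0 0.142
band tri [ 0.52335819 -0.16849438  0.03505392] [ 0.52537374 -0.17183609  0.03556197]
top@.06 [ 0.52091868 -0.16617316  0.06      ] @.033 [ 0.52355904 -0.16868549  0.033     ] scene@.033 [ 0.52258398 -0.17390823  0.033     ]
64.84049161444831
64.84049161444818
watch [ 0.60452854 -0.09819145  0.013     ]
tray [[0.637, -0.061], [0.647, -0.256], [0.451, -0.269], [0.44, -0.073]]
```

```bash
cat >> h.py <<'E'
from scipy.spatial.transform import Rotation as Ro
def mv(x,y,z,yaw,s=None):
    "scaled shift and turn from the present pose to a tool-down pose"
    s=s or arm.get_state(); R=Ro.from_euler("xyz",s["ee_rot"]); p=np.array(s["eef_pos"])
    return np.r_[R.inv().apply(np.array([x,y,z])-p)/.25,(R.inv()*Ro.from_euler("xyz",[np.pi,0,yaw])).as_rotvec()/np.radians(45)].round(4)
E
python3 - <<'E'
from h import *
print(mv(.5235,-.170,.20,-3.578), mv(.42,-.38,.2,-3.4))
E
```

```text
[-1.5747  1.1612  0.1063  0.      0.      1.1411] [-0.831   0.5921  0.1063  0.      0.      0.9144]
```

Emit:
jog_arm(
  steps=[
    [[0,-0.83,0.6,0.1,0,0,0.91],[0,-0.83,0.6,0.1,0,0,0.91],[0,-0.83,0.6,0.1,0,0,0.91],[0,-0.83,0.6,0.1,0,0,0.91],[0,-0.83,0.6,0.1,0,0,0.91],[0,-0.83,0.6,0.1,0,0,0.91]],
  ],
  newtons=35,
)

```text
t: 1.2
eef_pos: [0.42, -0.3755, 0.2016]
ee_rot: [3.141, 0.0, 2.883]
force: [0.0, 0.2, 0.6]
width: 0.0878
gripper_force: 0.0
```

```bash
python3 -c "
from h import *
s=arm.get_state();print(s['t'],s['q'].round(3) if hasattr(s['q'],'round') else s['q'],s['eef_pos'],s['ee_rot'])
print(mv(.5235,-.170,.15,-3.578))"
```

```text
1.2 [-3.830e-01  1.940e-01 -2.740e-01 -1.000e-03 -1.102e+00 -1.446e+00] [ 0.42001618 -0.37554813  0.20157836] [3.14119043e+00 4.29346097e-04 2.88330903e+00]
[-1.901e-01  9.006e-01  2.068e-01  6.000e-04  5.000e-04  2.268e-01]
```

Emit:
jog_arm(
  steps=[
    [[0,-0.19,0.9,0.2,0,0,0.227],[0,-0.19,0.9,0.2,0,0,0.227],[0,-0.19,0.9,0.2,0,0,0.227],[0,-0.19,0.9,0.2,0,0,0.227],[0,-0.19,0.9,0.2,0,0,0.227],[0,-0.19,0.9,0.2,0,0,0.227],[0,-0.19,0.9,0.2,0,0,0.227]],
  ],
)

```text
t: 1.9
eef_pos: [0.5219, -0.1718, 0.1514]
ee_rot: [-3.141, -0.0, 2.711]
force: [-0.4, 0.6, -0.0]
width: 0.0878
gripper_force: 0.0
```

```bash
python3 - <<'E'
from h import *
s=arm.get_state();print(s['t'],s['eef_pos'],s['ee_rot'],mv(.5235,-.170,.05,-3.578))
c=cam("scene");p=proj(c,s['eef_pos']);print(p,proj(c,[.5235,-.17,.033]))
u,v=p.astype(int)-[40,60]; im=c[0][v:v+120,u:u+100]
cv2.imwrite("pics/g1.png",cv2.resize(im[:,:,::-1],None,fx=5,fy=5,interpolation=cv2.INTER_CUBIC)); print(u,v)
E
```

```text
1.9 [ 0.52188038 -0.17175862  0.15143448] [-3.14126626e+00 -3.78385639e-04  2.71072328e+00] [-3.100e-03  9.200e-03  4.057e-01 -4.000e-04 -5.000e-04  7.100e-03]
[274.41125309 160.80178274] [276.03774157 192.42891404]
234 100
```

View pics/g1.png

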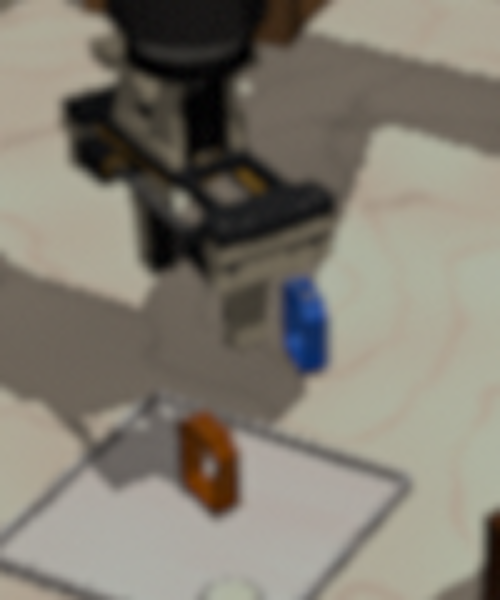

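The scene crop shows the open fingers above the amber band (band at crop (210,465)), with the pads reaching down to the fingertips. Next: down to a shallow grip, then close.

Emit:
jog_arm(
  steps=[
    [[0,0,0.01,0.2,0,0,0.007],[0,0,0.01,0.405,0,0,0.007],[0,0,0.01,0.405,0,0,0.007],[100,0,0.01,0.405,0,0,0.007],[100,0,0.01,0.405,0,0,0.007],[200,0,0.01,0.405,0,0,0.007],[200,0,0.01,0.405,0,0,0.007],[200,0,0.01,0.405,0,0,0.007]],
  ],
  newtons=10,
)

```text
t: 2.75
eef_pos: [0.5233, -0.1704, 0.0516]
ee_rot: [3.141, 0.002, 2.703]
force: [1.1, 1.0, 0.3]
width: 0.0532
gripper_force: 0.2
```

Emit:
jog_arm(
  steps=[
    [[200,0,0,0.004,0,0,0],[200,0,0,0.004,0,0,0],[200,0,0,0.004,0,0,0]],
  ],
  newtons=36,
)

```text
t: 3.05
eef_pos: [0.524, -0.1704, 0.051]
ee_rot: [3.141, 0.003, 2.704]
force: [-1.4, 1.5, 11.5]
width: 0.0491
gripper_force: 36.0
```

```bash
python3 - <<'E'
from h import *
s=arm.get_state();print({k:np.round(s[k],4) for k in('t','eef_pos','ee_rot','force','moment','width','gripper_force')})
c=cam("scene");u,v=206,130
a=cv2.resize(c[0][v:v+90,u:u+120][:,:,::-1],None,fx=5,fy=5,interpolation=cv2.INTER_CUBIC)
cv2.imwrite("pics/g2.png",a)
E
```

```text
{'t': np.float64(3.05), 'eef_pos': array([ 0.524 , -0.1704,  0.051 ]), 'ee_rot': array([3.1409e+00, 2.7000e-03, 2.7039e+00]), 'force': array([-1.4473,  1.5298, 11.506 ]), 'moment': array([ 0.3304,  0.5506, -0.0349]), 'width': np.float64(0.0491), 'gripper_force': np.float64(36.0078)}
```

View pics/g2.png

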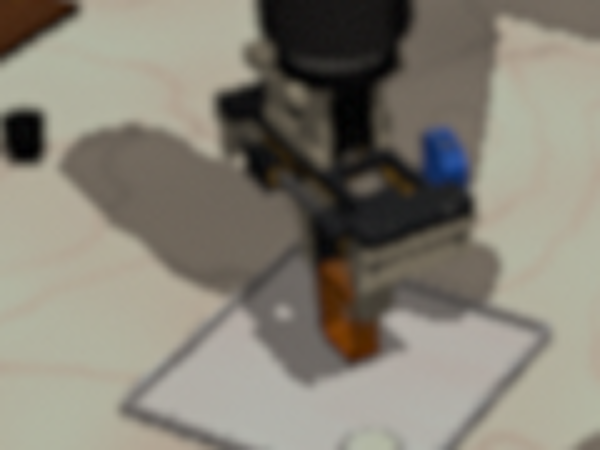

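The picture shows the band gripped high, with its lower part free at crop (350,330). I'll lift it and check that it holds.

Emit:
jog_arm(
  steps=[
    [[200,0,0,-0.1,0,0,0],[200,0,0,-0.3,0,0,0],[200,0,0,-0.5,0,0,0],[200,0,0,-0.6,0,0,0],[200,0,0,-0.6,0,0,0],[200,0,0,-0.6,0,0,0]],
  ],
)

```text
t: 3.7
eef_pos: [0.5226, -0.1701, 0.1997]
ee_rot: [3.141, 0.001, 2.703]
force: [-0.8, 0.8, -1.2]
width: 0.0491
gripper_force: 36.0
```

```bash
python3 - <<'E'
from h import *
s=arm.get_state();print({k:np.round(s[k],4) for k in('t','eef_pos','ee_rot','force','moment','width')})
p=np.array(s['eef_pos'])
rows=[]
for n in("scene","top"):
    c=cam(n);q=proj(c,p-[0,0,.018]);u,v=q.astype(int)-30; print(n,q,u,v)
    rows.append(cv2.resize(c[0][v:v+60,u:u+60][:,:,::-1],(390,390),interpolation=cv2.INTER_CUBIC))
cv2.imwrite("pics/g3.png",np.hstack(rows))
yaw=-.2735-np.pi
h=np.array([.470,.2355]); print(mv(*h,.26,yaw), mv(.5,.03,.26,yaw))
E
```

```text
{'t': np.float64(3.7), 'eef_pos': array([ 0.5226, -0.1701,  0.1997]), 'ee_rot': array([3.1406e+00, 1.0000e-03, 2.7028e+00]), 'force': array([-0.7645,  0.7796, -1.2248]), 'moment': array([-0.0987,  0.0566, -0.0075]), 'width': np.float64(0.0491)}
scene [274.32233294 152.55385627] 244 122
top [379.24602947 208.37104116] 349 178
[ 8.7740e-01  1.3809e+00 -2.4650e-01 -4.0000e-04 -2.5000e-03 -2.1050e-01] [ 4.196e-01  6.877e-01 -2.470e-01 -4.000e-04 -2.500e-03 -2.105e-01]
```

View pics/g3.png

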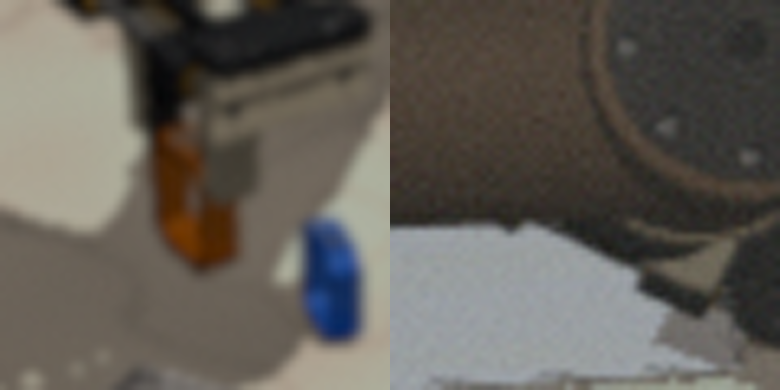

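The band hangs upright and centred between the fingers: bottom at crop (205,265), pad ends at about (230,195). I'll measure its offset in the grip.

```bash
cat >> h.py <<'E'
def bandoff():
    s=arm.get_state(); c=cam("scene"); p=np.array(s["eef_pos"]); yaw=s["ee_rot"][2]
    X=np.array([-np.cos(yaw),-np.sin(yaw),0]); Y=np.array([-X[1],X[0],0]); Z=np.array([0,0,1.])
    hsv=cv2.cvtColor(c[0],cv2.COLOR_RGB2HSV); q=proj(c,p-[0,0,.02]).astype(int)
    m=((hsv[...,1]>150)&(hsv[...,0]<20)&(hsv[...,2]>50)).astype(np.uint8); w=np.zeros_like(m); w[q[1]-30:q[1]+30,q[0]-20:q[0]+20]=1
    P=np.argwhere(m&w)[:,::-1].astype(float); mu=P[:,0].min()-.0; mvv=P[:,1].max()+.0
    def pred(dx,top): # top: band top above TCP
        pts=[p+X*(dx+a)+Y*b+Z*(top-.03+cc) for a in(-.009,.009) for b,cc in((-.025,-.02),(-.025,.0),(.025,-.02),(-.015,-.03),(.015,-.03))]
        k=np.array([proj(c,t) for t in pts]); return k[:,0].min(),k[:,1].max()
    from scipy.optimize import fsolve
    return len(P),mu,mvv,pred(0,.012),fsolve(lambda x:np.subtract(pred(*x),(mu,mvv)),(0,.012))
E
python3 -c "
from h import *
print(bandoff())"
```

```text
(144, np.float64(268.0), np.float64(162.0), (np.float64(267.8020837820526), np.float64(164.42807418050091)), array([-0.00114266,  0.02029567]))
```

Emit:
jog_arm(
  steps=[
    [[200,0.42,0.69,-0.25,0,0,-0.21],[200,0.42,0.69,-0.25,0,0,-0.21],[200,0.42,0.69,-0.25,0,0,-0.21],[200,0.42,0.69,-0.25,0,0,-0.21],[200,0.42,0.69,-0.25,0,0,-0.21],[200,0.42,0.69,-0.25,0,0,-0.21]],
  ],
)

```text
t: 4.45
eef_pos: [0.5007, 0.0321, 0.2614]
ee_rot: [-3.141, -0.0, 2.871]
force: [0.3, 0.3, -0.8]
width: 0.0492
gripper_force: 36.0
```

```bash
python3 -c "
from h import *
s=arm.get_state();print(s['t'],s['q'],mv(.470,.2355,.26,-.2735-np.pi))"
```

```text
4.45 [ 4.56229579e-01  4.78944812e-02 -3.04936252e-01 -1.38621112e-04
 -1.21847307e+00 -2.29750220e+00] [ 3.357e-01  7.511e-01  5.800e-03 -3.000e-04 -6.000e-04  3.800e-03]
```

Emit:
jog_arm(
  steps=[
    [[200,0.336,0.75,0.0,0,0,0.003],[200,0.336,0.75,0.0,0,0,0.003],[200,0.336,0.75,0.0,0,0,0.003],[200,0.336,0.75,0.0,0,0,0.003],[200,0.336,0.75,0.0,0,0,0.003],[200,0.336,0.75,0.0,0,0,0.003],[200,0.336,0.75,0.0,0,0,0.003]],
  ],
)

```text
t: 5.15
eef_pos: [0.4707, 0.2322, 0.2608]
ee_rot: [-3.14, -0.001, 2.865]
force: [-0.1, -1.0, -0.7]
width: 0.0493
gripper_force: 36.0
```

```bash
python3 - <<'E'
from h import *
s=arm.get_state();print(s['t'],s['eef_pos'],s['ee_rot'],np.round(s['force'],2),mv(.470,.2355,.19,-.2735-np.pi))
print(bandoff())
c=cam("scene"); u,v=330,135
cv2.imwrite("pics/g4.png",cv2.resize(c[0][v:v+130,u:u+140][:,:,::-1],None,fx=4.5,fy=4.5,interpolation=cv2.INTER_CUBIC))
E
```

```text
5.15 [0.47074905 0.23221593 0.26079292] [-3.13965658e+00 -9.67472951e-04  2.86466488e+00] [-0.07 -1.05 -0.72] [ 0.0062  0.0124  0.2832 -0.0025 -0.0012 -0.0044]
(213, np.float64(392.0), np.float64(196.0), (np.float64(398.92667842276944), np.float64(179.7884583969671)), array([ 0.02141642, -0.03114352]))
```

View pics/g4.png

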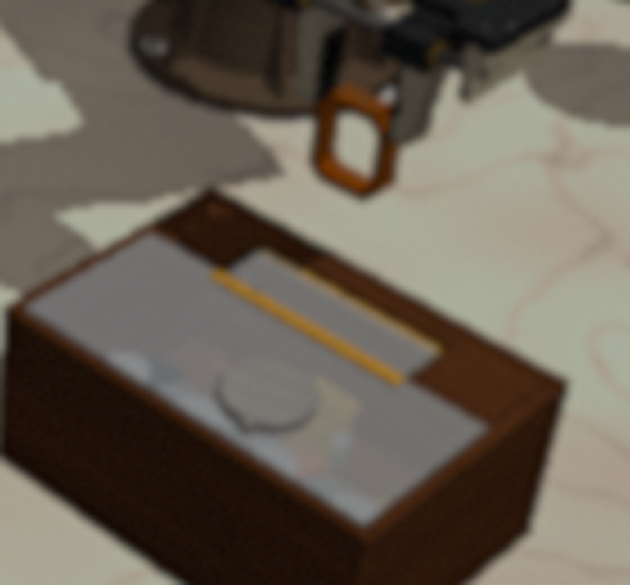

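The picture shows the octagonal band upright above the flap: band bottom at crop (362,196), free-edge strip from (262,250) to (440,350). I'll align over the hatch and descend.

Emit:
jog_arm(
  steps=[
    [[200,0.006,0.015,0.14,0,0,0],[200,0.006,0.015,0.28,0,0,0],[200,0.006,0.015,0.28,0,0,0],[200,0.006,0.015,0.28,0,0,0],[200,0.006,0.015,0.28,0,0,0]],
  ],
)

```text
t: 5.75
eef_pos: [0.4715, 0.2378, 0.1939]
ee_rot: [3.14, 0.002, 2.865]
force: [-0.3, 0.6, 0.2]
width: 0.0492
gripper_force: 36.0
```

```bash
python3 - <<'E'
from h import *
s=arm.get_state();print(s['t'],s['eef_pos'],s['ee_rot'],np.round(s['force'],2),np.round(s['moment'],2),mv(.470,.236,.13,-.2735-np.pi))
c=cam("scene")
A=onz(c,388.2,190.6,.124);B=onz(c,427.8,212.8,.124);m=(A+B)/2;print("edge",m,np.linalg.norm(A-B),"hatch",m[:2]+.012*np.array([.963,-.27]))
cv2.imwrite("pics/s5.png",c[0][:,:,::-1])
P=[p for p in np.argwhere((cv2.cvtColor(c[0],cv2.COLOR_RGB2HSV)[...,1]>150)&(c[0][...,0]>90)&(c[0][...,2]<50)) if 150<p[0]<215 and 385<p[1]<430]
P=np.array(P);print(P.min(0),P.max(0))
E
```

```text
5.75 [0.47146391 0.23776796 0.19386399] [3.13957048e+00 1.84617055e-03 2.86504094e+00] [-0.34  0.59  0.21] [ 0.01 -0.05 -0.04] [ 0.0042 -0.0089  0.2554  0.0026  0.0024 -0.0039]
edge [0.46114445 0.23999426 0.124     ] 0.1382863479130882 hatch [0.47270045 0.23675426]
[177 386] [214 423]
```

Emit:
jog_arm(
  steps=[
    [[200,0.002,-0.004,0.02,0,0,0],[200,0.002,-0.004,0.04,0,0,0],[200,0.002,-0.004,0.06,0,0,0],[200,0.002,-0.004,0.08,0,0,0],[200,0.002,-0.004,0.1,0,0,0],[200,0.002,-0.004,0.12,0,0,0],[200,0.002,-0.004,0.13,0,0,0]],
  ],
)

```text
t: 6.5
eef_pos: [0.4695, 0.2369, 0.159]
ee_rot: [3.142, -0.0, 2.866]
force: [-0.9, 0.8, 3.3]
width: 0.049
gripper_force: 36.0
```

Emit:
jog_arm(
  steps=[
    [[200,0,0,0.015,0,0,0],[200,0,0,0.03,0,0,0],[200,0,0,0.045,0,0,0],[200,0,0,0.06,0,0,0],[200,0,0,0.075,0,0,0],[200,0,0,0.09,0,0,0]],
  ],
)

```text
t: 7.1
eef_pos: [0.4693, 0.2367, 0.1363]
ee_rot: [-3.141, -0.0, 2.865]
force: [-2.4, 0.6, 0.9]
width: 0.0493
gripper_force: 36.0
```

```bash
cat > st.py <<'E'
from h import *
s=arm.get_state();print({k:np.round(s[k],4) for k in('t','eef_pos','ee_rot','force','moment','width')})
p=(np.array(s['eef_pos'])[:2]-[.471,.2365]);print("case x,y off",p@[.963,-.27],p@[.27,.963])
E
python3 st.py
```

```text
{'t': np.float64(7.1), 'eef_pos': array([0.4693, 0.2367, 0.1363]), 'ee_rot': array([-3.1413e+00, -3.0000e-04,  2.8654e+00]), 'force': array([-2.3583,  0.6478,  0.9379]), 'moment': array([ 0.2087,  0.8437, -0.0108]), 'width': np.float64(0.0493)}
case x,y off -0.0016877345758494872 -0.0002401243591564352
```

Emit:
jog_arm(
  steps=[
    [[200,-0.004,0,0.018,0,0,0],[200,-0.004,0,0.036,0,0,0],[200,-0.004,0,0.054,0,0,0],[200,-0.004,0,0.072,0,0,0],[200,-0.004,0,0.09,0,0,0],[200,-0.004,0,0.108,0,0,0],[200,-0.004,0,0.12,0,0,0]],
  ],
)

```text
t: 7.8
eef_pos: [0.4703, 0.2364, 0.1063]
ee_rot: [-3.141, -0.0, 2.865]
force: [-2.9, 1.4, 1.0]
width: 0.0493
gripper_force: 36.0
```

```bash
python3 st.py; python3 - <<'E'
from h import *
c=cam("scene"); u,v=340,110
cv2.imwrite("pics/g6.png",cv2.resize(c[0][v:v+110,u:u+130][:,:,::-1],None,fx=5,fy=5,interpolation=cv2.INTER_CUBIC))
E
```

```text
{'t': np.float64(7.8), 'eef_pos': array([0.4703, 0.2364, 0.1063]), 'ee_rot': array([-3.1413e+00, -2.0000e-04,  2.8654e+00]), 'force': array([-2.8512,  1.4378,  1.0129]), 'moment': array([ 0.2652,  1.0154, -0.0229]), 'width': np.float64(0.0493)}
case x,y off -0.0006103302410960876 -0.00023218601589140557
```

View pics/g6.png

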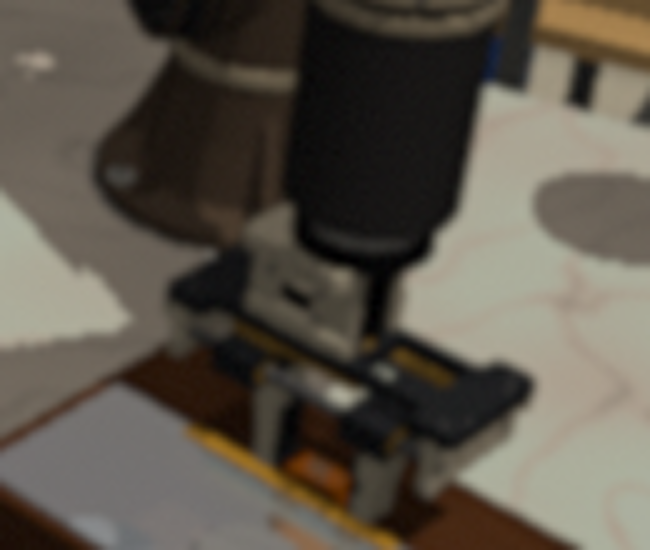

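The picture shows the band top at crop (318,470) between the fingers, which are inside the hatch with the flap swung in behind them. I'll ease down to the mouth.

Emit:
jog_arm(
  steps=[
    [[200,-0.002,0,0.01,0,0,0],[200,-0.002,0,0.02,0,0,0],[200,-0.002,0,0.03,0,0,0],[200,-0.002,0,0.04,0,0,0],[200,-0.002,0,0.05,0,0,0],[200,-0.002,0,0.06,0,0,0],[200,-0.002,0,0.06,0,0,0]],
  ],
)

```text
t: 8.55
eef_pos: [0.4707, 0.2363, 0.0913]
ee_rot: [-3.141, -0.001, 2.865]
force: [-3.4, 1.0, -1.9]
width: 0.0489
gripper_force: 36.0
```

```bash
python3 st.py
```

```text
{'t': np.float64(8.55), 'eef_pos': array([0.4707, 0.2363, 0.0913]), 'ee_rot': array([-3.1412e+00, -5.0000e-04,  2.8653e+00]), 'force': array([-3.3923,  1.0356, -1.8864]), 'moment': array([ 0.5334,  1.302 , -0.0849]), 'width': np.float64(0.0489)}
case x,y off -0.0002498979848549446 -0.00028658742854067456
```

Emit:
jog_arm(
  steps=[
    [[200,0,0,0.008,0,0,0],[200,0,0,0.016,0,0,0],[200,0,0,0.024,0,0,0]],
  ],
)

```text
t: 8.85
eef_pos: [0.471, 0.2365, 0.086]
ee_rot: [3.141, 0.0, 2.865]
force: [-5.8, 1.9, 5.8]
width: 0.0492
gripper_force: 36.0
```

```bash
python3 st.py
```

```text
{'t': np.float64(8.85), 'eef_pos': array([0.471 , 0.2365, 0.086 ]), 'ee_rot': array([3.1413e+00, 1.0000e-04, 2.8655e+00]), 'force': array([-5.8015,  1.8981,  5.7652]), 'moment': array([ 0.3493,  1.9995, -0.1125]), 'width': np.float64(0.0492)}
case x,y off 1.0443973077134237e-05 1.999919775510761e-05
```

Emit:
jog_arm(
  steps=[
    [[200,0.004,0,0.004,0,0,0],[200,0.004,0,0.01,0,0,0],[200,0.004,0,0.016,0,0,0],[200,0.004,0,0.02,0,0,0]],
  ],
)

```text
t: 9.25
eef_pos: [0.4713, 0.2369, 0.0826]
ee_rot: [3.141, 0.002, 2.867]
force: [-5.0, -4.2, 21.7]
width: 0.0491
gripper_force: 36.6
```

```bash
python3 st.py
```

```text
{'t': np.float64(9.25), 'eef_pos': array([0.4713, 0.2369, 0.0826]), 'ee_rot': array([3.1407e+00, 2.4000e-03, 2.8669e+00]), 'force': array([-5.0339, -4.1557, 21.6953]), 'moment': array([-1.6264,  1.7647, -0.0631]), 'width': np.float64(0.0491)}
case x,y off 0.00015544424976775934 0.0004820694510436298
```

Emit:
jog_arm(
  steps=[
    [[200,0,0,-0.012,0,0,0],[200,0,0,-0.012,0,0,0]],
  ],
)

```text
t: 9.45
eef_pos: [0.4698, 0.2368, 0.0841]
ee_rot: [3.141, -0.0, 2.865]
force: [-4.6, 2.1, 2.9]
width: 0.0488
gripper_force: 36.2
```

```bash
python3 st.py; python3 - <<'E'
from h import *
T=cam("top");S=cam("scene")
a=cv2.resize(T[0][175:265,195:310][:,:,::-1],None,fx=3.4,fy=3.4,interpolation=cv2.INTER_CUBIC)
b=cv2.resize(S[0][160:240,345:450][:,:,::-1],None,fx=7,fy=7,interpolation=cv2.INTER_CUBIC)
b=b[:560]; o=np.zeros((600,800,3),np.uint8); b=cv2.resize(b,(400,305)); 
o[:a.shape[0],:a.shape[1]]=a; o[:305,400:800]=b; cv2.imwrite("pics/g7.png",o[:310])
E
```

```text
{'t': np.float64(9.45), 'eef_pos': array([0.4698, 0.2368, 0.0841]), 'ee_rot': array([ 3.1412e+00, -2.0000e-04,  2.8653e+00]), 'force': array([-4.6236,  2.1419,  2.8771]), 'moment': array([ 0.4356,  1.7706, -0.035 ]), 'width': np.float64(0.0488)}
case x,y off -0.0012082774620305195 -6.681140424959419e-05
```

View pics/g7.png

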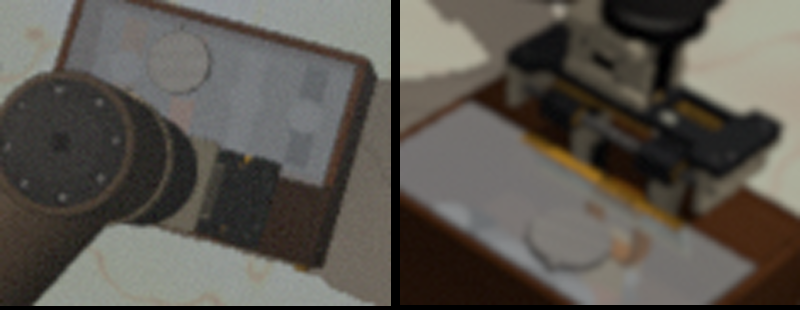

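The view shows the fingers in the hatch with the carriage above the case top and nothing obviously touching it. Next I'll probe gently, shifted slightly towards +x.

Emit:
jog_arm(
  steps=[
    [[200,-0.003,0,-0.008,0,0,0],[200,-0.006,0,-0.008,0,0,0],[200,-0.006,0,-0.004,0,0,0],[200,-0.006,0,0,0,0,0],[200,-0.006,0,0,0,0,0]],
  ],
)

```text
t: 10.05
eef_pos: [0.471, 0.2362, 0.0836]
ee_rot: [-3.141, -0.001, 2.865]
force: [-5.7, 3.4, 1.0]
width: 0.049
gripper_force: 36.1
```

```bash
python3 st.py
```

```text
{'t': np.float64(10.05), 'eef_pos': array([0.471 , 0.2362, 0.0836]), 'ee_rot': array([-3.1412e+00, -6.0000e-04,  2.8653e+00]), 'force': array([-5.7378,  3.3762,  0.9528]), 'moment': array([ 0.801 ,  2.1407, -0.0354]), 'width': np.float64(0.049)}
case x,y off 0.00013713203357772032 -0.00030952232704324894
```

Emit:
jog_arm(
  steps=[
    [[200,0,0,0.002,0,0,0],[200,0,0,0.004,0,0,0],[200,0,0,0.004,0,0,0]],
  ],
)

```text
t: 10.35
eef_pos: [0.4712, 0.2362, 0.0826]
ee_rot: [-3.141, -0.0, 2.865]
force: [-5.0, 1.3, 2.1]
width: 0.049
gripper_force: 36.8
```

```bash
python3 st.py
```

```text
{'t': np.float64(10.35), 'eef_pos': array([0.4712, 0.2362, 0.0826]), 'ee_rot': array([-3.1412e+00, -4.0000e-04,  2.8655e+00]), 'force': array([-4.9609,  1.2606,  2.1366]), 'moment': array([ 0.5183,  2.0161, -0.0656]), 'width': np.float64(0.049)}
case x,y off 0.00023509053147578274 -0.00024169878247055766
```

Emit:
jog_arm(
  steps=[
    [[200,0,0,0.003,0,0,0],[200,0,0,0.006,0,0,0],[200,0,0,0.008,0,0,0],[200,0,0,0.008,0,0,0]],
  ],
)

```text
t: 10.75
eef_pos: [0.4713, 0.2363, 0.0807]
ee_rot: [-3.141, -0.0, 2.866]
force: [-5.3, 1.0, 3.1]
width: 0.0492
gripper_force: 37.4
```

```bash
python3 st.py
```

```text
{'t': np.float64(10.75), 'eef_pos': array([0.4713, 0.2363, 0.0807]), 'ee_rot': array([-3.1414e+00, -2.0000e-04,  2.8656e+00]), 'force': array([-5.3086,  1.0065,  3.1364]), 'moment': array([0.5578, 1.8851, 0.018 ]), 'width': np.float64(0.0492)}
case x,y off 0.0003305912192468435 -0.00013447724073109582
```

Emit:
jog_arm(
  steps=[
    [[200,0,0,0.003,0,0,0],[200,0,0,0.006,0,0,0],[200,0,0,0.009,0,0,0],[200,0,0,0.012,0,0,0],[200,0,0,0.012,0,0,0]],
  ],
)

```text
t: 11.25
eef_pos: [0.4711, 0.2363, 0.0776]
ee_rot: [-3.141, -0.0, 2.866]
force: [-5.7, 2.3, 1.9]
width: 0.0492
gripper_force: 37.3
```

```bash
python3 st.py
```

```text
{'t': np.float64(11.25), 'eef_pos': array([0.4711, 0.2363, 0.0776]), 'ee_rot': array([-3.1413e+00, -5.0000e-04,  2.8655e+00]), 'force': array([-5.6894,  2.3331,  1.8649]), 'moment': array([0.6497, 1.993 , 0.0087]), 'width': np.float64(0.0492)}
case x,y off 0.00019810466278332876 -0.0001908957886889565
```

Emit:
jog_arm(
  steps=[
    [[200,0,0,0.003,0,0,0],[200,0,0,0.006,0,0,0],[200,0,0,0.009,0,0,0],[200,0,0,0.012,0,0,0],[200,0,0,0.012,0,0,0]],
  ],
)

```text
t: 11.75
eef_pos: [0.4711, 0.2362, 0.0745]
ee_rot: [-3.141, -0.001, 2.865]
force: [-5.4, 0.7, 2.7]
width: 0.0488
gripper_force: 37.3
```

Emit:
jog_arm(
  steps=[
    [[200,0,0,0.003,0,0,0],[200,0,0,0.006,0,0,0],[200,0,0,0.008,0,0,0],[200,0,0,0.008,0,0,0]],
  ],
)

```text
t: 12.15
eef_pos: [0.4711, 0.2362, 0.0726]
ee_rot: [-3.141, -0.0, 2.866]
force: [-4.4, 2.7, 3.1]
width: 0.049
gripper_force: 37.3
```

```bash
python3 st.py
```

```text
{'t': np.float64(12.15), 'eef_pos': array([0.4711, 0.2362, 0.0726]), 'ee_rot': array([-3.1412e+00, -5.0000e-04,  2.8656e+00]), 'force': array([-4.3611,  2.6638,  3.1169]), 'moment': array([ 0.6674,  1.9998, -0.0367]), 'width': np.float64(0.049)}
case x,y off 0.00020852538758399608 -0.00020851712561907785
```

Rubbing is steady at about 2.5 N. From here I go in 0.5 mm steps.

Emit:
jog_arm(
  steps=[
    [[200,0,0,0.002,0,0,0],[200,0,0,0.004,0,0,0],[200,0,0,0.006,0,0,0],[200,0,0,0.006,0,0,0]],
  ],
)

```text
t: 12.55
eef_pos: [0.4711, 0.2362, 0.0711]
ee_rot: [-3.141, -0.0, 2.866]
force: [-5.7, 1.4, 2.3]
width: 0.0485
gripper_force: 37.3
```

Emit:
jog_arm(
  steps=[
    [[200,0,0,0.002,0,0,0],[200,0,0,0.004,0,0,0],[200,0,0,0.004,0,0,0]],
  ],
)

```text
t: 12.85
eef_pos: [0.4711, 0.2362, 0.0701]
ee_rot: [-3.141, -0.0, 2.866]
force: [-4.9, 2.0, 1.9]
width: 0.0489
gripper_force: 37.3
```

Emit:
jog_arm(
  steps=[
    [[200,0,0,0.002,0,0,0],[200,0,0,0.004,0,0,0],[200,0,0,0.004,0,0,0]],
  ],
)

```text
t: 13.15
eef_pos: [0.4712, 0.2362, 0.0692]
ee_rot: [-3.141, -0.0, 2.866]
force: [-5.8, 1.6, 3.7]
width: 0.0492
gripper_force: 37.3
```

Emit:
jog_arm(
  steps=[
    [[200,0,0,0.002,0,0,0],[200,0,0,0.004,0,0,0],[200,0,0,0.004,0,0,0]],
  ],
)

```text
t: 13.45
eef_pos: [0.4713, 0.2362, 0.0685]
ee_rot: [-3.141, -0.0, 2.866]
force: [-6.2, 1.1, 5.8]
width: 0.0493
gripper_force: 37.3
```

Emit:
jog_arm(
  steps=[
    [[200,0,0,0.002,0,0,0],[200,0,0,0.004,0,0,0],[200,0,0,0.004,0,0,0]],
  ],
)

```text
t: 13.75
eef_pos: [0.4714, 0.2363, 0.0677]
ee_rot: [-3.141, 0.0, 2.866]
force: [-5.9, 1.3, 7.1]
width: 0.0488
gripper_force: 37.6
```

Emit:
jog_arm(
  steps=[
    [[200,0,0,0.002,0,0,0],[200,0,0,0.004,0,0,0],[200,0,0,0.004,0,0,0]],
  ],
)

```text
t: 14.05
eef_pos: [0.4714, 0.2363, 0.0668]
ee_rot: [-3.141, 0.0, 2.866]
force: [-6.8, 1.0, 9.0]
width: 0.0495
gripper_force: 37.3
```

Emit:
jog_arm(
  steps=[
    [[200,0,0,0,0,0,0],[200,0,0,0,0,0,0]],
  ],
)

```text
t: 14.25
eef_pos: [0.4715, 0.2363, 0.0669]
ee_rot: [-3.141, 0.0, 2.866]
force: [-7.2, -0.4, 9.5]
width: 0.049
gripper_force: 37.3
```

Emit:
jog_arm(
  steps=[
    [[200,0,0,0,0,0,0]],
  ],
)

```text
t: 14.35
eef_pos: [0.4715, 0.2363, 0.0669]
ee_rot: [-3.141, 0.0, 2.866]
force: [-6.6, 1.0, 9.8]
width: 0.0488
gripper_force: 37.3
```

It bears on the sprung floor: the force rises about 2.4 N/mm to roughly 9.5 N, against 2.5 N of rubbing. Now I let go and draw back straight up.

Emit:
jog_arm(
  steps=[
    [[70,0,0,0,0,0,0],[70,0,0,0,0,0,0],[70,0,0,0,0,0,0],[70,0,0,0,0,0,0],[70,0,0,0,0,0,0]],
  ],
)

```text
t: 14.85
eef_pos: [0.4712, 0.236, 0.066]
ee_rot: [-3.141, -0.0, 2.865]
force: [-4.1, -0.7, -0.2]
width: 0.0635
gripper_force: 1.7
```

Emit:
jog_arm(
  steps=[
    [[70,0,0,-0.02,0,0,0],[70,0,0,-0.05,0,0,0],[70,0,0,-0.08,0,0,0],[70,0,0,-0.11,0,0,0],[70,0,0,-0.14,0,0,0],[70,0,0,-0.17,0,0,0],[70,0,0,-0.2,0,0,0],[70,0,0,-0.23,0,0,0]],
  ],
)

```text
t: 15.65
eef_pos: [0.4721, 0.2365, 0.125]
ee_rot: [3.141, 0.001, 2.866]
force: [0.4, 0.5, 0.0]
width: 0.0637
gripper_force: 0.0
```

Emit:
jog_arm(
  steps=[
    [[70,0,0,-0.04,0,0,0],[70,0,0,-0.08,0,0,0],[70,0,0,-0.3,0,0,0],[70,0,0,-0.5,0,0,0],[70,0,0,-0.5,0,0,0],[70,0.3,-0.8,-0.5,0,0,0],[70,0.3,-0.8,-0.5,0,0,0],[70,0.3,-0.8,-0.5,0,0,0]],
  ],
)

```text
t: 16.45
eef_pos: [0.3816, 0.1142, 0.249]
ee_rot: [-3.141, 0.0, 2.866]
force: [-0.5, -0.7, 2.2]
width: 0.0638
gripper_force: 0.0
```

Emit:
jog_arm(
  steps=[
    [[70,0,-0.3,0,0,0,0],[70,0,-0.3,0,0,0,0],[70,0,-0.3,0,0,0,0],[70,0,-0.3,0,0,0,0]],
  ],
)

```text
t: 16.85
eef_pos: [0.3622, 0.043, 0.2496]
ee_rot: [3.14, 0.001, 2.864]
force: [-0.2, -0.1, -0.8]
width: 0.0631
gripper_force: 0.0
```

```bash
python3 st.py; python3 - <<'E'
from h import *
T=cam("top");S=cam("scene")
a=cv2.resize(T[0][160:265,190:315][:,:,::-1],(400,336),interpolation=cv2.INTER_CUBIC)
b=cv2.resize(S[0][165:285,320:460][:,:,::-1],(392,336),interpolation=cv2.INTER_CUBIC)
cv2.imwrite("pics/g8.png",np.hstack([a,b]))
E
```

```text
{'t': np.float64(16.85), 'eef_pos': array([0.3622, 0.043 , 0.2496]), 'ee_rot': array([3.1401e+00, 1.3000e-03, 2.8641e+00]), 'force': array([-0.1973, -0.1405, -0.8193]), 'moment': array([ 0.03  , -0.1314,  0.0201]), 'width': np.float64(0.0631)}
case x,y off -0.05249251281091052 -0.2156733673580125
```

View pics/g8.png

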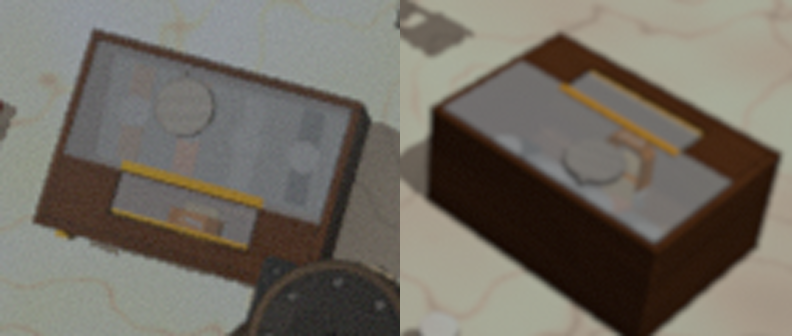

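The flap is shut (free edge at (180,228) in the top crop). The band stands upright in the cradle, seen through the glass at (195,220) in the top crop and (635,155) in the scene crop. The mirror has not moved.

```bash
python3 -c "
from h import *
print(arm.job_done())"
```

```text
the job is handed in; nothing more can be done
None
```

The amber band is upright and pressed home in the cradle, the flap is shut over it and the job is handed in after about 17 s; one brief 22 N vertical wrist reading, as the band jammed on the cheeks going in, was above the task's limits for the glass and cradle, so I backed off and realigned.

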